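Put the microscope tray back in order

ROBOT

A 7-joint arm with a two-finger parallel gripper is mounted at the origin on the work surface. World frame = base frame: x ahead of the robot, y to its left, z up, the work surface at z = 0. Lengths are in m, angles in rad, forces in N, time in s.
With the tool pointing down it reaches from about 0.425 to 0.825 m from the base axis. Payload 3.6 kg.
Tool frame: the origin (TCP) lies at the centre of the arm's flange, where the gripper is bolted on; the fingertips stand 186 mm ahead of it and the grasp point (between the pads) lies 167 mm ahead of it; z points along the fingers, y is the line along which they close (so a half turn about z gives the same grasp; the last joint's range is limited). The gripper opens to 93 mm and grips with 3 to 60 N. Pads are 15 mm wide; open, the fingers measure 128 mm over their backs; the gripper's body (75 mm by 188 mm) begins 65 mm behind the grasp point.
Start: joints at [1.21, 0.615, -0.013, 1.423, 0.008, 1.103, -0.04], TCP at [0.213, -0.614, 0.405] pointing down, gripper open.
Joint ranges: [-3.12, 3.12], [-0.3, 2.06], [-1.34, 1.32], [0.26, 2.42], [-1.36, 4.5], [0.01, 1.98], [-2.84, 2.84]. Speed limits (rad/s): [2.79, 2.79, 3.14, 3.14, 3.14, 3.14, 3.14].

INTERFACE

Orientations are given as a 3x3 rotation matrix whose columns are the frame's x, y, z axes.
In Python, from bench import manip, readout, imaging gives the robot as it stands. The module is installed in compiled form; this text tells all that it offers. Calls block until the motion is done:
- manip.move_pose(position, orientation): joint-space move of the TCP to a pose.
- manip.line_to(position, frame=None, feed=0.15): straight line of the TCP; frame=None keeps the orientation; feed is the mean speed in m/s.
- manip.set_joints(angles): joint-space move.
- manip.gripper_to(opening): finger opening in m; the grip force is fixed at half the most; returns when the fingers have stopped.
- manip.pause(seconds).
- manip.solve_ik(position, orientation): joint angles nearest the present ones, or None.
- readout.get_state(): the state.
- imaging.capture(name): name is "scene" or "side" or "wrist"; returns the picture (400x640x3 uint8, red, green, blue); there is no depth.
- imaging.camera_params(name): a dict with "fx", "fy", "cx", "cy" (pixels), "world_from_camera" (4x4, takes a point from camera to world coordinates). Camera axes: x right, y down, z forward; pixel columns grow to the right and rows downward; lengths in m; the calibration is good to about 2 mm. A picture is of the moment at which its call begins: read the wrist's pose just before it. camera_params takes no time and is no camera call; for the wrist camera it gives the pose at the moment of the call.
A pose or a line that the arm cannot do raises manip.PlanningError and nothing moves.
- manip.sign_off(): hands the job in; it is judged then, once.
Trained networks look in the newest picture that a camera, given by its name, has taken for a name from the list of things; names that differ only in an ending like _2 or _b are one class to them, and where a whole thing is asked for, a point or a joint stands for the part that bears it (a point fixed in the world has none). Each returns a list of dicts, best first, with "score" (0 to 1); they miss things now and then, are a little off and sometimes report something else, mostly with a low value. They report only what shows in the picture. A call takes as long as a camera call.
- imaging.find_in(camera, name): "rect" ([left, top, right, bottom] as shares, 0 to 1, of the picture: columns of its width, rows of its height, round what is visible of it).
- imaging.silhouettes(camera, name): "mask" (400x640 bool, what is visible of it) and "rect" ([left, top, right, bottom] as shares, 0 to 1, of the picture: columns of its width, rows of its height, round what is visible of it).
The state is a dict: "t": time; "joint_positions": joint angles; "qd": joint speeds; "tau": joint torques, N m; "tcp_pos": TCP position; "eef_rot": TCP orientation; "ft_force": force on the tool from outside, world axes, zero at the start; "moment": the same for the moment, N m; "gripper_width": finger opening in m; "finger_force": force on a finger pad.
Only numpy, scipy, OpenCV 4.12 (cv2) and the standard library are available. Lean on these libraries where they do the work, as an engineer would, in place of code of your own. Each camera call takes 0.05 s, during which the arm holds its last target. There are 200 camera calls.

TASK

Finish filling the microscope tray: put the three white slide boxes, lid up, one in each long cell, and stand the loose objective canister upright in the free square cell beside the canister that is already there, so that every piece sits flat on the floor of its own cell. Set them down gently (there is glass inside, so no dropping), and do not knock or shift the jar, the beaker, the small bowl or the orange shield.

Things in the scene. Friction and masses are not known exactly. Their poses are not given: they have to be found in the camera images.
- tray: (all sizes here and below in mm) fixed steel tray, 188 (x) x 204 (y) x 12 high, a flat plate with five shallow sunken cells: a row of three long ones on its -x side, a row of two square ones on its +x side. Origin at the centre of its underside
- long_cell0 (a point): centre of the floor of a long cell of the steel tray, 4 above the bench. Cell: 100 along x, 48 along y, sunk 8 below the flat lands around it (land tops 12 above the bench). x runs along the cell; the three long cells lie side by side, 70 apart along y. Fits one slide box, with about 4 to spare all round
- long_cell1 (a point): centre of the floor of a long cell of the steel tray, 4 above the bench. Cell: 100 along x, 48 along y, sunk 8 below the flat lands around it (land tops 12 above the bench). x runs along the cell; the three long cells lie side by side, 70 apart along y. Fits one slide box, with about 4 to spare all round
- long_cell2 (a point): centre of the floor of a long cell of the steel tray, 4 above the bench. Cell: 100 along x, 48 along y, sunk 8 below the flat lands around it (land tops 12 above the bench). x runs along the cell; the three long cells lie side by side, 70 apart along y. Fits one slide box, with about 4 to spare all round
- square_cell0 (a point): centre of the floor of a square cell of the steel tray, 4 above the bench. Cell: 56 x 56, sunk 8 below the lands around it; the two square cells are 80 apart along y, in a second row beyond the long cells (94 farther along the tray's x)
- square_cell1 (a point): centre of the floor of a square cell of the steel tray, 4 above the bench. Cell: 56 x 56, sunk 8 below the lands around it; the two square cells are 80 apart along y, in a second row beyond the long cells (94 farther along the tray's x)
- box_a_mid (a point): closed white plastic slide box with a thin dark seam, 92 long (its x) x 40 wide (its y) x 32 high; this point is its centre, 16 above its underside. About 0.1 kg. Starts lying askew across the tray's long cells, on top of the lands (underside 12 above the bench). Same as the other two slide boxes; any of them may go in any long cell
- box_b_mid (a point): closed white plastic slide box with a thin dark seam, 92 long (its x) x 40 wide (its y) x 32 high; this point is its centre, 16 above its underside. About 0.1 kg. Starts flat on the bench underneath box_c. Same as the other two slide boxes; any of them may go in any long cell
- box_c_mid (a point): closed white plastic slide box with a thin dark seam, 92 long (its x) x 40 wide (its y) x 32 high; this point is its centre, 16 above its underside. About 0.1 kg. Starts lying askew on top of box_b (underside 32 above the bench). Same as the other two slide boxes; any of them may go in any long cell
- can_a_mid (a point): objective canister: upright closed cylinder, black with an aluminium lid, diameter 46, height 75; this point is its centre, 37.5 above its underside, z along its axis. About 0.15 kg. Starts loose on the bench, among the bystanders. Same as the other canister
- can_b_mid (a point): objective canister: upright closed cylinder, black with an aluminium lid, diameter 46, height 75; this point is its centre, 37.5 above its underside, z along its axis. About 0.15 kg. Starts already in its place, upright in the square cell square_cell0; it is to stay there, so square_cell1 is the free one. Same as the other canister
- box_a: the slide box box_a as a whole; origin at the centre of its underside
- box_b: the slide box box_b as a whole; origin at the centre of its underside
- box_c: the slide box box_c as a whole; origin at the centre of its underside
- can_a: the canister can_a as a whole; origin at the centre of its underside
- can_b: the canister can_b as a whole; origin at the centre of its underside
- bottle: bystander: capped amber glass jar, diameter 58, height 105, loose; origin at the centre of its underside
- beaker: bystander: open glass beaker, rim diameter 68, height 90, loose; origin at the centre of its underside
- pot: bystander: open white ceramic bowl, rim diameter 66, height 50, loose; origin at the centre of its underside
- shield: bystander: translucent orange upright panel 180 long (its x) x 5 thick (its y), top 160 above the bench, standing loose on a dark foot 140 x 70 x 10; 0.9 kg; it stands between the tray and the loose things. Origin at the centre of the foot's underside

How it is judged:
By the outcome, as a careful person would: the job done as asked, in the order asked, and still so for the second after the job is handed in, with the robot touching nothing.
It also fails if it takes over 72 s, if anything falls off the work surface, if the arm or the gripper's body presses on something with over 40 N, if the wrist force passes 120 N, or if a joint passes its speed limit or range.

## Working session

There is one attempt and no reset: what is moved stays moved. The work goes in short steps, each a Python script; the robot and the scene stay as the last script left them, time stands still between calls to the robot, and variables do not carry over. Pictures are saved under pics/ and viewed, at most 10 in all, crops included, and the job is handed in when it is done.

```bash
mkdir -p pics; python3 - <<'E'
from bench import manip, readout, imaging
import cv2, numpy as np
for c in ("scene","side"):
    im=imaging.capture(c); cv2.imwrite(f"pics/{c}0.png",im[:,:,::-1])
    p=imaging.camera_params(c); print(c,p["fx"],p["cx"],p["cy"],np.round(p["world_from_camera"],3).tolist())
    for n in ("tray","box_a","can_a","bottle","beaker","pot","shield"):
        for d in imaging.find_in(c,n): 
            if d["score"]>.3: print(n,round(d["score"],2),np.round(np.array(d["rect"])*[640,400,640,400]).tolist())
print(readout.get_state()["t"])
E
```

```text
scene 434.89535262734466 312.85473469245863 203.8267924755092 [[0.758, 0.434, -0.488, 0.959], [0.653, -0.515, 0.556, -0.466], [-0.01, -0.739, -0.673, 0.654], [0.0, 0.0, 0.0, 1.0]]
tray 0.74 [153.0, 228.0, 300.0, 355.0]
box_a 0.94 [337.0, 160.0, 375.0, 187.0]
box_a 0.76 [182.0, 234.0, 223.0, 281.0]
box_a 0.7 [338.0, 143.0, 380.0, 182.0]
box_a 0.32 [413.0, 148.0, 437.0, 185.0]
can_a 0.94 [207.0, 278.0, 241.0, 327.0]
can_a 0.84 [414.0, 147.0, 435.0, 186.0]
bottle 0.91 [380.0, 115.0, 410.0, 163.0]
bottle 0.52 [416.0, 148.0, 436.0, 185.0]
beaker 0.56 [388.0, 165.0, 421.0, 214.0]
beaker 0.54 [410.0, 149.0, 435.0, 185.0]
pot 0.56 [346.0, 122.0, 375.0, 148.0]
shield 0.9 [277.0, 135.0, 345.0, 237.0]
shield 0.53 [157.0, 229.0, 300.0, 353.0]
shield 0.52 [413.0, 150.0, 435.0, 184.0]
side 430.10388453010233 332.88337560992227 197.11456933784558 [[-0.859, -0.341, 0.381, 0.131], [-0.511, 0.584, -0.631, 0.709], [-0.007, -0.737, -0.676, 0.82], [0.0, 0.0, 0.0, 1.0]]
tray 0.62 [225.0, 258.0, 251.0, 293.0]
tray 0.55 [337.0, 153.0, 425.0, 212.0]
box_a 0.89 [385.0, 165.0, 422.0, 194.0]
box_a 0.64 [285.0, 248.0, 328.0, 287.0]
box_a 0.59 [289.0, 269.0, 331.0, 292.0]
can_a 0.73 [224.0, 258.0, 249.0, 293.0]
can_a 0.57 [367.0, 140.0, 386.0, 173.0]
bottle 0.88 [251.0, 275.0, 277.0, 326.0]
beaker 0.64 [247.0, 217.0, 281.0, 260.0]
pot 0.75 [292.0, 305.0, 323.0, 339.0]
pot 0.74 [312.0, 172.0, 377.0, 251.0]
shield 0.68 [312.0, 172.0, 379.0, 254.0]
0.8
```

View pics/scene0.png

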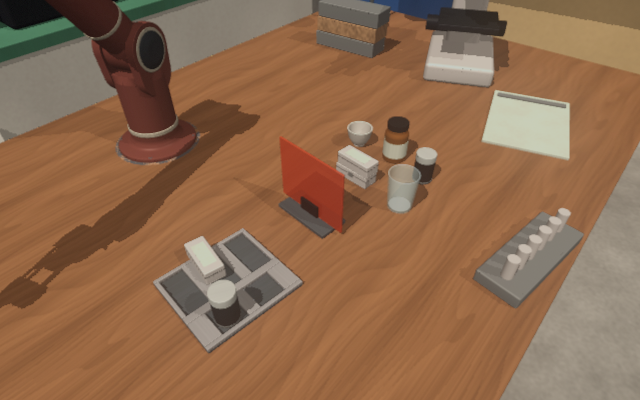

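View pics/side0.png

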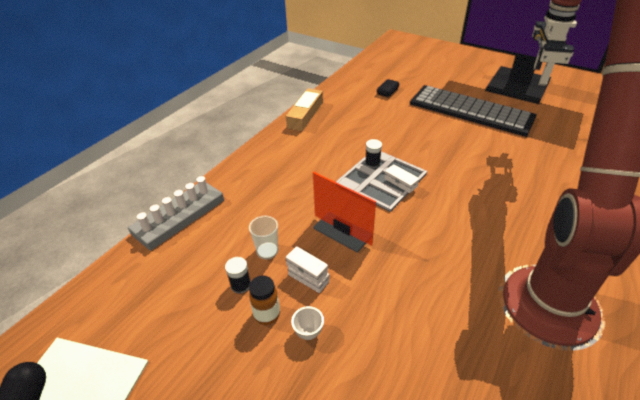

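The scene view shows the tray at about (228,290) with box_a askew at (205,260) and can_b at (223,303). The shield is at (311,188), and the c-on-b stack is at (357,167). Loose can_a is at (425,165), with the beaker at (403,188), jar at (396,139) and bowl at (360,133) around it. Next I'll triangulate rough positions and take a wrist picture.

```bash
cat > h.py <<'E'
from bench import manip, readout, imaging
import cv2, numpy as np
from scipy.optimize import least_squares
def ray(cam,u,v,p=None):
    p=p or imaging.camera_params(cam); T=np.array(p["world_from_camera"])
    d=T[:3,:3]@np.array([(u-p["cx"])/p["fx"],(v-p["cy"])/p["fy"],1]); return T[:3,3],d
def onz(cam,u,v,z,p=None):
    o,d=ray(cam,u,v,p); return o+d*(z-o[2])/d[2]
def proj(p,X):
    T=np.linalg.inv(p["world_from_camera"]); X=np.atleast_2d(X)@T[:3,:3].T+T[:3,3]
    return np.c_[p["fx"]*X[:,0]/X[:,2]+p["cx"],p["fy"]*X[:,1]/X[:,2]+p["cy"]]
def R(yaw): # tool down, closing axis (y) at angle yaw in world
    c,s=np.cos(yaw),np.sin(yaw); y=np.array([c,s,0]); z=np.array([0,0,-1.]); return np.c_[np.cross(y,z),y,z]
E
python3 - <<'E'
from h import *
def tri(a,b):
    A=[];B=[]
    for c,(u,v) in (("scene",a),("side",b)):
        o,d=ray(c,u,v); d/=np.linalg.norm(d); M=np.eye(3)-np.outer(d,d); A.append(M);B.append(M@o)
    return np.linalg.lstsq(np.vstack(A),np.hstack(B),rcond=None)[0].round(3)
print("can_a",tri((425,166),(237.5,275)));print("can_b",tri((224,303),(374,153)))
print("bottle",tri((397,139),(264,300)));print("beaker",tri((404,189),(264,238)));print("pot",tri((360,133),(308,323)))
print("shield top L/R",tri((283,142),(374,210)),tri((343,193),(314,176)))
print("tray corners", [onz("scene",u,v,.012)[:2].round(3).tolist() for u,v in ((155,283),(242,230),(301,282),(211,340))])
print("boxA top", [onz("scene",u,v,.044)[:2].round(3).tolist() for u,v in ((185,244),(206,237),(224,262),(203,273))])
print("boxC top", [onz("scene",u,v,.064)[:2].round(3).tolist() for u,v in ((337,158),(347,147),(379,159),(367,173))])
s=readout.get_state(); print(s["gripper_width"],s["ft_force"])
cv2.imwrite("pics/w0.png",imaging.capture("wrist")[:,:,::-1]); p=imaging.camera_params("wrist"); print(p); print(s["tcp_pos"],s["eef_rot"])
E
```

```text
can_a [0.625 0.31  0.037]
can_b [ 0.562 -0.245  0.044]
bottle [0.526 0.341 0.053]
beaker [0.636 0.197 0.046]
pot [0.424 0.33  0.033]
shield top L/R [0.412 0.064 0.139] [0.601 0.024 0.131]
tray corners [[0.413, -0.286], [0.434, -0.09], [0.616, -0.111], [0.582, -0.294]]
boxA top [[0.405, -0.204], [0.421, -0.167], [0.496, -0.186], [0.487, -0.227]]
boxC top [[0.472, 0.174], [0.463, 0.224], [0.547, 0.233], [0.556, 0.173]]
0.09296961446585394 [-0.36346701 -0.14747129 -0.57648337]
{'fx': 312.82753893844705, 'fy': 312.82753893844705, 'cx': 312.8317936361998, 'cy': 198.6700979283231, 'world_from_camera': array([[ 3.27131640e-01, -9.06498237e-01, -2.66919156e-01,
         2.87753233e-01],
       [-9.44978308e-01, -3.14091926e-01, -9.14453925e-02,
        -5.87932766e-01],
       [-9.42064553e-04,  2.82147493e-01, -9.59370577e-01,
         3.85111630e-01],
       [ 0.00000000e+00,  0.00000000e+00,  0.00000000e+00,
         1.00000000e+00]])}
[ 0.21298232 -0.61409205  0.40477401] [[ 9.44792975e-01  3.27667871e-01  1.97563753e-05]
 [ 3.27667870e-01 -9.44792976e-01  1.36982732e-05]
 [ 2.31541687e-05 -6.46850290e-06 -1.00000000e+00]]
```

```bash
cat >> h.py <<'E'
from scipy.optimize import minimize
def cub(x,y,a,L,W,z0,z1):
    q=np.array([[sx*L/2,sy*W/2,z] for sx in(1,-1) for sy in(1,-1) for z in(z0,z1)])
    c,s=np.cos(a),np.sin(a); return q@np.array([[c,s,0],[-s,c,0],[0,0,1]])+[x,y,0]
def hullmask(pts):
    m=np.zeros((400,640),np.uint8); cv2.fillConvexPoly(m,cv2.convexHull(np.round(pts*16).astype(np.int32)),1,shift=4); return m>0
def hullof(mask):
    n,l,st,_=cv2.connectedComponentsWithStats(mask.astype(np.uint8)); k=1+np.argmax(st[1:,4])
    return hullmask(np.argwhere(l==k)[:,::-1].astype(float))
def fit(p,mask,x0,dims):
    def f(v):
        m=hullmask(proj(p,cub(*v,*dims))); return 1-(m&mask).sum()/max(1,(m|mask).sum())
    best=None
    for da in (-.2,0,.2):
        v=np.array(x0)+[0,0,da]
        for st in (.02,.005):
            r=minimize(f,v,method="Nelder-Mead",options=dict(initial_simplex=np.vstack([v,v+np.diag([st,st,st*8])]),xatol=1e-5,fatol=1e-5)); v=r.x
        if best is None or r.fun<best.fun: best=r
    return best.x,1-best.fun
def cols(im,polys,fn):
    im=im[:,:,::-1].copy()
    for q in polys: cv2.polylines(im,[cv2.convexHull(np.round(q).astype(np.int32))],True,(0,255,0),1)
    cv2.imwrite(fn,im)
E
python3 - <<'E'
from h import *
manip.move_pose([.43,-.19,.42],R(-np.pi/2))
p=imaging.camera_params("wrist"); im=imaging.capture("wrist"); polys=[]
for n,x0,dims in (("tray",(.511,-.195,-.1),(.188,.204,0,.012)),("box_a",(.45,-.196,-.3),(.092,.04,.012,.044))):
    for d in imaging.silhouettes("wrist",n)[:3]:
        if d["score"]<.3: continue
        v,s=fit(p,hullof(d["mask"]),x0,dims); print(n,round(d["score"],2),v.round(4),round(s,3))
        if s>.7: polys.append(proj(p,cub(*v,*dims)))
cols(im,polys,"pics/w1.png"); print(readout.get_state()["t"])
E
```

```text
tray 0.9 [ 0.5103 -0.1954 -0.1231] 0.994
box_a 0.93 [ 0.4502 -0.1958 -0.24  ] 0.956
2.7417
```

View pics/w1.png

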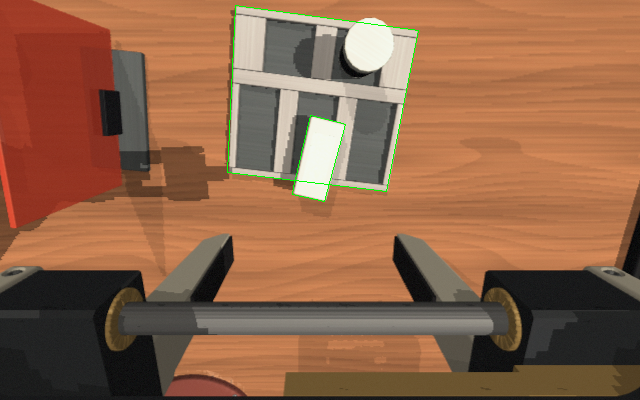

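The overlay matches the tray, centred at (322,98), and box_a at (319,158). can_b is in the right-hand square cell at (368,45), so the left one is free. Now I'll pick box_a and put it in the middle long cell.

```bash
cat >> h.py <<'E'
TR=np.array([.5103,-.1954]); TA=-.1231
def tw(x,y):
    c,s=np.cos(TA),np.sin(TA); return TR+[c*x-s*y,s*x+c*y]
G=.167
def fz(): return readout.get_state()["ft_force"][2]
def pick(xy,yaw,zg,opening=.093,lift=.05,above=.10):
    manip.gripper_to(opening)
    manip.move_pose([*xy,zg+G+above],R(yaw))
    manip.line_to([*xy,zg+G+.03],feed=.2); manip.line_to([*xy,zg+G],feed=.08)
    manip.gripper_to(0.0); s=readout.get_state(); print("grip",s["gripper_width"],s["finger_force"],"t",s["t"])
    manip.line_to([*xy,zg+G+lift],feed=.15); s=readout.get_state(); print("lifted",s["gripper_width"],s["ft_force"].round(2))
def place(xy,yaw,zg,release,above=.06,up=.10):
    manip.move_pose([*xy,zg+G+above],R(yaw)); manip.line_to([*xy,zg+G+.012],feed=.12)
    manip.line_to([*xy,zg+G+.003],feed=.04); manip.pause(.15); f0=fz()
    for k in range(10):
        z=zg+.003-.0007*(k+1); manip.line_to([*xy,z+G],feed=.02); f=fz()
        if f-f0>1.2: break
    print("contact at dz",round(z-zg,4),"df",round(f-f0,2))
    manip.gripper_to(release); manip.line_to([*xy,zg+G+up],feed=.2)
    s=readout.get_state(); print("t",s["t"])
E
python3 - <<'E'
from h import *
pick((.4502,-.1958),-.24-np.pi/2,.043)
place(tw(-.036,0),TA-np.pi/2,.035,.052)
manip.move_pose([.46,.08,.45],R(-np.pi/2))
p=imaging.camera_params("wrist"); im=imaging.capture("wrist"); polys=[]
for d in imaging.silhouettes("wrist","box_a")[:5]:
    m=d["mask"];print("box",round(d["score"],2),m.sum(),np.round(np.array(d["rect"])*[640,400,640,400]))
    v,s=fit(p,hullof(m),(.51,.2,0),(.092,.04,.032,.064)); print("  as c",v.round(4),round(s,3))
    if s>.75: polys.append(proj(p,cub(*v,.092,.04,.032,.064)))
cols(im,polys,"pics/w2.png"); print(readout.get_state()["t"])
E
```

```text
grip 0.03983750845732706 29.998840391635895 t 5.3833
lifted 0.03954886714721849 [ 0.99  1.18 -1.23]
contact at dz -0.0005 df 5.92
t 9.5583
box 0.74 3244 [490. 118. 554. 196.]
  as c [ 0.51  0.2  -0.2 ] 0.0
box 0.7 17893 [425.  42. 610. 207.]
  as c [ 0.51  0.2  -0.2 ] 0.0
box 0.66 3265 [177.  97. 220. 179.]
  as c [ 0.5025  0.2145 -0.1253] 0.967
box 0.65 484 [217. 104. 229. 176.]
  as c [ 0.4971  0.1695 -0.0526] 0.162
10.8417
```

View pics/w2.png

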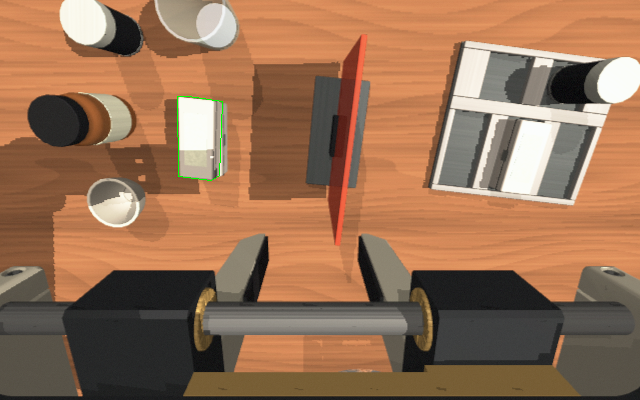

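Box_a is seated in the middle cell at (525,155). The stack at (200,138) is seen obliquely, so I'll look at it from straight above.

```bash
python3 - <<'E'
from h import *
manip.move_pose([.44,.205,.42],R(-np.pi/2))
p=imaging.camera_params("wrist"); im=imaging.capture("wrist"); polys=[]
for d in imaging.silhouettes("wrist","box_a")[:4]:
    m=d["mask"];print("box",round(d["score"],2),m.sum(),np.round(np.array(d["rect"])*[640,400,640,400]))
    if m.sum()<1500: continue
    for z in (.032,0):
        v,s=fit(p,hullof(m),(.51,.2,0),(.092,.04,z,z+.032)); print("  z",z,v.round(4),round(s,3))
        if s>.75: polys.append(proj(p,cub(*v,.092,.04,z,z+.032)))
for n in("bottle","beaker","pot","can_a"):
    for d in imaging.find_in("wrist",n)[:2]: print(n,round(d["score"],2),np.round(np.array(d["rect"])*[640,400,640,400]))
np.save("im3.npy",im); import pickle; pickle.dump(p,open("p3","wb"))
cols(im,polys,"pics/w3.png"); print(readout.get_state()["t"])
E
```

```text
box 0.92 3437 [283.  74. 330. 168.]
  z 0.032 [ 0.5022  0.2143 -0.1046] 0.976
  z 0 [ 0.5043  0.2157 -0.1143] 0.851
box 0.72 1881 [605. 105. 639. 185.]
  z 0.032 [ 0.51  0.2  -0.2 ] 0.0
  z 0 [ 0.51  0.2  -0.2 ] 0.0
bottle 0.77 [138.  70. 223. 132.]
beaker 0.93 [294.   2. 348.  27.]
beaker 0.53 [604. 102. 636. 182.]
pot 0.82 [175. 167. 234. 220.]
can_a 0.82 [174.   5. 238.  35.]
can_a 0.63 [532.  19. 639. 192.]
11.725
```

View pics/w3.png

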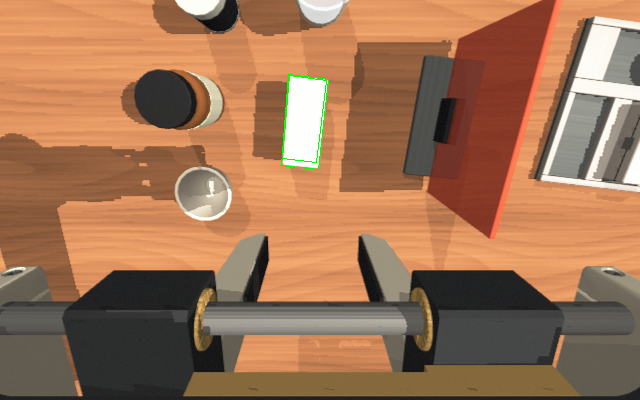

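The overlay fits box_c on the stack at (305,121). The jar cap is at (165,99) and the bowl at (204,193). Now I'll move c to the -y cell, then measure b and the jar's clearance.

```bash
python3 - <<'E'
from h import *
import pickle; p=pickle.load(open("p3","rb"))
print("jar cap",onz("wrist",165,99,.105,p).round(3),"pot",onz("wrist",204,193,.05,p).round(3))
pick((.5022,.2143),-.105-np.pi/2,.063,lift=.18)
manip.move_pose([.50,.0,.41],R(-np.pi/2))
place(tw(-.036,-.07),TA-np.pi/2,.035,.052,up=.17)
manip.move_pose([.50,.0,.41],R(-np.pi/2))
manip.move_pose([.44,.205,.42],R(-np.pi/2))
p=imaging.camera_params("wrist"); im=imaging.capture("wrist"); polys=[]
for d in imaging.silhouettes("wrist","box_a")[:4]:
    m=d["mask"];print("box",round(d["score"],2),m.sum(),np.round(np.array(d["rect"])*[640,400,640,400]))
    if m.sum()<1500 or d["rect"][0]>.7: continue
    v,s=fit(p,hullof(m),(.505,.215,0),(.092,.04,0,.032)); print(v.round(4),round(s,3))
    if s>.75: polys.append(proj(p,cub(*v,.092,.04,0,.032)))
cols(im,polys,"pics/w4.png"); print(readout.get_state()["t"])
E
```

```text
jar cap [0.526 0.337 0.105] pot [0.423 0.331 0.05 ]
grip 0.04015634768567529 30.00007599592209 t 14.975
lifted 0.03996289660884559 [-0.54 -0.29 -1.82]
contact at dz -0.0005 df 5.23
t 22.1417
box 0.94 2872 [286.  85. 325. 165.]
[ 0.4995  0.2144 -0.0706] 0.969
box 0.58 2042 [601. 104. 640. 184.]
24.1417
```

View pics/w4.png

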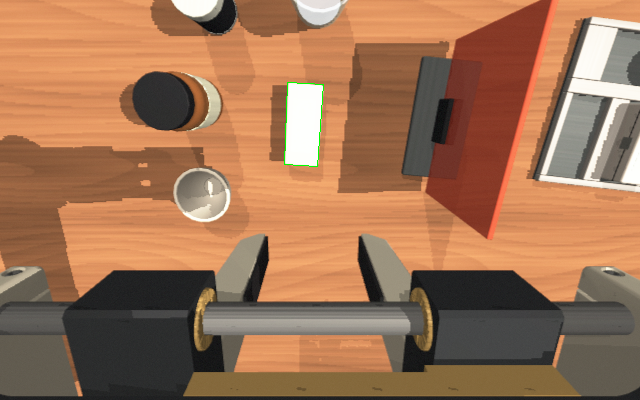

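Box_b's outline matches at (305,124), and the jar at (165,100) hasn't moved. The jar edge is close to the gripper body's end, so I'll grip b high to keep the body above the cap.

```bash
python3 - <<'E'
from h import *
pick((.4995,.2144),-.0706-np.pi/2,.043,opening=.085,lift=.20)
manip.move_pose([.50,.0,.43],R(-np.pi/2))
place(tw(-.036,.07),TA-np.pi/2,.047,.052,above=.12,up=.14)
manip.move_pose([.46,-.16,.42],R(-np.pi/2))
im=imaging.capture("wrist"); p=imaging.camera_params("wrist")
cols(im,[proj(p,cub(*tw(-.036,y),TA,.092,.04,.004,.036)) for y in(-.07,0,.07)],"pics/w5.png")
manip.move_pose([.50,.0,.43],R(-np.pi/2))
manip.move_pose([.55,.29,.43],R(-np.pi/2))
p=imaging.camera_params("wrist"); im=imaging.capture("wrist"); 
for n in("can_a","bottle","beaker"):
    for d in imaging.silhouettes("wrist",n)[:2]: print(n,round(d["score"],2),np.round(np.array(d["rect"])*[640,400,640,400]),d["mask"].sum())
print(p); cols(im,[],"pics/w6.png"); import pickle; pickle.dump(p,open("p6","wb")); print(readout.get_state()["t"])
E
```

```text
grip 0.03958545090036894 30.000121593475342 t 27.25
lifted 0.03935445570085862 [ 0.52 -0.35 -1.81]
contact at dz -0.0005 df 6.01
t 34.4083
can_a 0.75 [266.  95. 308. 137.] 1564
bottle 0.55 [240. 168. 294. 236.] 2869
beaker 0.66 [363.  67. 439. 137.] 4106
{'fx': 312.82753893844705, 'fy': 312.82753893844705, 'cx': 312.8317936361998, 'cy': 198.6700979283231, 'world_from_camera': array([[-4.81361457e-03, -9.59410840e-01, -2.81971043e-01,
         6.30179185e-01],
       [-9.99987231e-01,  5.05210658e-03, -1.18780686e-04,
         2.87236099e-01],
       [ 1.53850724e-03,  2.81966870e-01, -9.59422908e-01,
         4.10325344e-01],
       [ 0.00000000e+00,  0.00000000e+00,  0.00000000e+00,
         1.00000000e+00]])}
36.9083
```

View pics/w5.png

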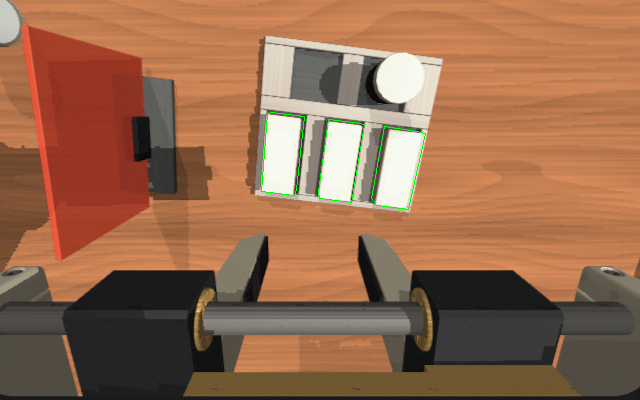

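View pics/w6.png

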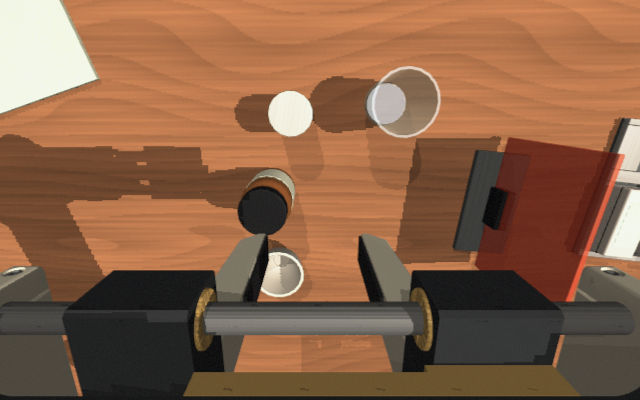

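All three boxes lie inside their cells, at (284,153), (341,160) and (398,168). The can lid is at (290,114), the jar at (265,200) and the beaker at (405,100). I'll grip the can on a diagonal between the jar and the beaker.

```bash
python3 - <<'E'
from h import *
import pickle; p=pickle.load(open("p6","rb"))
c=onz("wrist",290.3,113.8,.075,p); print("can",c.round(4),"diam px->mm",44*(p["world_from_camera"][2,3]-.075)/p["fx"])
yaw=np.deg2rad(-140)
assert np.linalg.norm(c[:2]-[.625,.31])<.02
for pos in ([*c[:2],.055+G],[*tw(.058,.04),.059+G],[.58,.05,.44],[*c[:2],.055+G+.2]): print(manip.solve_ik(pos,R(yaw)) is not None)
pick(c[:2],yaw,.055,opening=.078,lift=.20,above=.12)
manip.move_pose([.58,.05,.44],R(yaw))
place(tw(.058,.04),yaw,.059,.062,above=.15,up=.15)
manip.move_pose([.46,-.16,.42],R(-np.pi/2))
im=imaging.capture("wrist"); p=imaging.camera_params("wrist"); cols(im,[],"pics/w7.png")
cv2.imwrite("pics/s7.png",imaging.capture("scene")[100:360,140:460,::-1].repeat(2,0).repeat(2,1)); print(readout.get_state()["t"])
E
```

```text
can [0.6233 0.3101 0.075 ] diam px->mm 0.04716437432305253
True
True
True
True
grip 0.045472931457842654 29.999641478061676 t 39.875
lifted 0.04538670630549928 [ 0.34 -0.08 -2.68]
contact at dz -0.0005 df 5.8
t 47.7833
48.6417
```

View pics/w7.png

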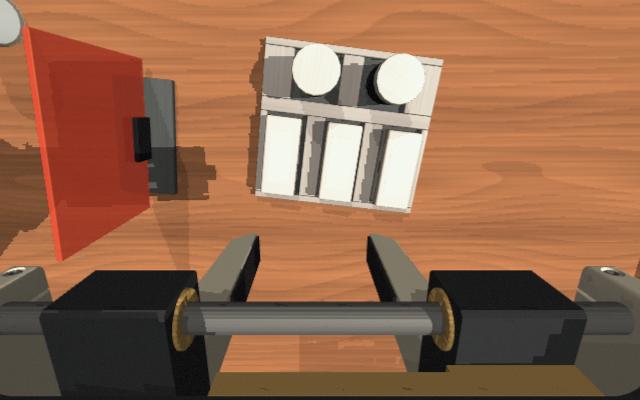

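View pics/s7.png

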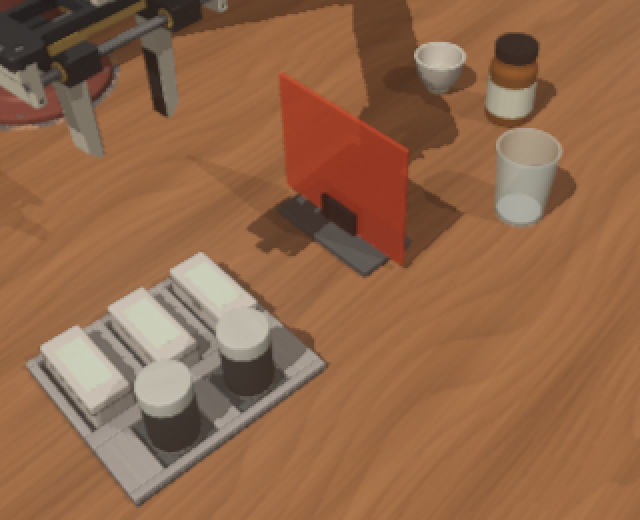

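In both pictures the three boxes lie flat in the long cells. Both canisters stand upright, with can_a at (317,70) in the wrist view. The jar, beaker, bowl and shield look the same as in the first picture.

```bash
python3 -c "
from bench import manip
print(manip.sign_off())"
```

```text
the job is handed in; nothing more can be done
None
```

The job is handed in after about 49 s on the robot clock: the three slide boxes are in the long cells, the loose canister stands in the free square cell, each was lowered to contact before release, and the bystanders look unmoved.

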